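# Load a headspace vial and hold the recessed register button

### The job

Stand the amber vial with the light-blue cap upright on the floor of the loading module's open drawer and let go of it, leaving the drawer open. Then take the orange-handled stylus from its stand, reach its steel tip down through the round hole in the top of the module and push the recessed button fully down. Finish while still gripping the stylus and holding the button down; leave the red-capped vial and the white beaker where they are.

Things in the scene. Friction and masses are not known exactly. Their poses are not given: they have to be found in the camera images.
- module: White bench module with a thin dark-red line round its top edge, 200 (x) x 280 (y) x 85 mm high, fixed. Origin: centre of its underside, on the bench. Its -x face carries the drawer and looks towards the robot at yaw 0; its yaw varies by up to about 9 degrees.
- drawer_place (a point): Point on the inner floor of the module's open drawer, 16 mm above the bench, midway across the drawer and 45 mm behind the inner face of the drawer's front panel: a good place for the vial. Axes as the module's (the drawer opens towards -x). The drawer inside is 150 mm wide (y); its side walls rise 20 mm and its front panel (8 mm thick) 26 mm above this floor. The open part reaches from the front panel to the module's front face (85 mm high), at least 95 mm (x).
- drawer (a joint): How far the drawer is pulled out of the module, in m (0 shut, 0.125 fully out). It starts between 0.095 and 0.12 and stays where it is left (about 4 N of friction).
- aperture (a point): Centre of the round 18 mm hole in the module's top plate, at the level of the top surface (85 mm above the bench), marked by a dark square frame. The plate is 6 mm thick with an open space below. Axes as the module's, z up.
- button_top (a point): Centre of the top face of the light-blue round button (17 mm across), coaxial with the hole and 17 mm below the top surface while not pressed.
- button (a joint): How far the button is pressed, in m: 0 up, 0.006 fully down against a hard stop. Spring: 1.5 N to start it, 4.5 N fully down; it springs back when let go.
- stand: Aluminium block, 60 x 60 x 60 mm, fixed to the bench, with a vertical through hole (13 mm wide) in its centre in which the stylus stands. Origin: centre of its underside.
- stylus: Stylus, 120 mm long, about 50 g, standing upright tip down in the stand. Steel shaft 8 mm thick and 55 mm long, then a black collar 26 mm wide and 5 mm thick that rests on top of the stand, then the orange round handle, 20 mm thick and 60 mm long. Origin: the end of the steel tip, on the axis; z runs up the handle.
- stylus_grip (a point): Centre of the stylus's orange handle, 90 mm above its tip along the axis (95 mm above the bench while in the stand); the handle reaches 30 mm above and below it.
- stylus_tip (a point): End of the stylus's steel tip, on the axis.
- vial: The vial to load: amber glass with light-blue cap, round, 24 mm thick, 52 mm high, about 25 g. Origin: centre of its underside.
- vial_center (a point): Centre of the vial to load, 26 mm above its underside, on its axis.
- spare_center (a point): Bystander: centre of a clear vial with red cap, 24 mm thick, 52 mm high, upright on the bench; 26 mm above its underside.
- beaker: Bystander: white round open beaker, 66 mm across, 75 mm high. Origin: centre of its underside.
Not all that is in view belongs to the job. There is more than one size of the stylus; the one meant has the size given above.

How it is judged:
By the outcome, as a careful person would: the job done as asked, in the order asked, and still so for the second after the job is handed in, while the arm keeps its last pose, push and grip.
It also fails if it takes over 59 s, if anything falls off the work surface, if the arm or the gripper's body presses on something with over 40 N, if the wrist force passes 120 N, or if a joint passes its speed limit or range.

### The arm

A 6-joint arm with a two-finger parallel gripper is mounted at the origin on the work surface. World frame = base frame: x ahead of the robot, y to its left, z up, the work surface at z = 0. Lengths are in m, angles in rad, forces in N, time in s.
With the tool pointing down it reaches from about 0.35 to 0.975 m from the base axis. Payload 4.9 kg.
Tool frame: the origin (TCP) lies at the very end of the fingers, on their centre line; the grasp point (between the pads) lies 19 mm behind it (manip.hold_point_z is the distance from the TCP to the grasp point, in m); z points along the fingers, y is the direction in which the jaws open and shut (so a half turn about z gives the same grasp; the last joint's range is limited). The gripper opens to 85 mm and grips with 20 to 120 N. Pads are 22 mm wide; open, the fingers measure 114 mm over their backs; the gripper's body (76 mm by 85 mm) begins 54 mm behind the grasp point. The pads swing forward as they close: fully open they stand 13 mm farther back than shut.
Start: joints at [-1.265, 0.053, 1.613, -0, 1.476, -0.119], TCP at [0.258, -0.569, 0.231] pointing down, gripper open.
Joint ranges: [-3.01, 3.01], [-1.01, 2.22], [0.06, 2.58], [-1.02, 4.17], [0.09, 2.62], [-3.14, 3.14]. Speed limits (rad/s): [2.57, 2.57, 3.14, 3.14, 3.14, 3.14].

### API

Orientations are given as a unit quaternion [w, x, y, z].
In Python, from plant import manip gives the robot as it stands. The module is installed in compiled form; this text tells all that it offers.
- The arm moves only by the shell command python3 -m creep 'ROWS'. ROWS is JSON, a list of rows, each a list of 7 numbers: the turn, a rotation vector about the tool's x, y, z in degrees, then the shift along the tool's x, y, z in m, then the opening, from 0 (shut) to 1 (fully open). In form: [[ax, ay, az, tx, ty, tz, jaw], ...]. A call has 1 to 20 rows; each row shifts and turns the commanded pose from where the row before left it, along the tool's axes as they then stand; what a row does not reach is not made up. A row lasts 1/12 s, in which the tool goes at most 41.7 mm and 7.16 degrees, less where a joint would pass 70% of its speed; a pose out of reach is approached as far as the arm can. A call is refused whole if a number of a shift passes 0.0417 or a number of a turn 7.16, either way. A call with a gripper value outside its range is refused whole. The fingers move at their own pace and stop on an object; the grip force is fixed at half the most. Time passes only in rows, so rows that do not move let the fingers close. It gives the time, the measured TCP pose, the force and the opening at its end, in the units of the state.
- manip.state(): the state, without advancing time (a new reading comes with each control period).
- manip.grab_frame(name): name is "scene" or "top"; returns the picture (480x640x3 uint8, blue, green, red); there is no depth.
- manip.get_calibration(name): a dict with "fx", "fy", "cx", "cy" (pixels), "xyz" and "attitude" of the camera in the world. Camera axes: x right, y down, z forward; pixel columns grow to the right and rows downward; lengths in m; the calibration is good to about 2 mm. A picture is of the moment at which its call begins. get_calibration takes no time and is no camera call.
- manip.job_done(): hands the job in, once; it reports no verdict.
Trained networks look in the newest picture that a camera, given by its name, has taken for a name from the list of things; names that differ only in an ending like _2 or _b are one class to them, and where a whole thing is asked for, a point or a joint stands for the part that bears it (a point fixed in the world has none). Each returns a list of dicts, best first, with "confidence" (0 to 1); they miss things now and then, are a little off and sometimes report something else, mostly with a low value. They report only what shows in the picture. A call takes as long as a camera call. They do not tell look-alikes from the thing itself.
- manip.cut_out(target, camera): "pixels" (480x640 bool, what is visible of it) and "rect" ([left, top, right, bottom] in pixels, round what is visible of it).
The state is a dict: "time": time; "joint_pos": joint angles; "joint_vel": joint speeds; "joint_efforts": joint torques, N m; "tool_pos": TCP position; "tool_rot": TCP orientation; "contact_force": force on the tool from outside, world axes, zero at the start; "ft_torque": the same for the moment, N m; "gripper_width": opening from 0.0 (shut) to 1.0 (fully open).
Only numpy, scipy, OpenCV 4.12 (cv2) and the standard library are available. Lean on these libraries where they do the work, as an engineer would, in place of code of your own. Each camera call takes 0.05 s, during which the arm holds its last target.

## Working session

There is one attempt and no reset: what is moved stays moved. The work goes in short steps, Python scripts to look and compute and a shell command to move; the robot and the scene stay as the last step left them, time stands still between calls to the robot, and variables do not carry over. Pictures are saved under pics/ and viewed, and the job is handed in when it is done.

```bash
mkdir -p pics; python3 - <<'E'
from plant import manip
import cv2
s=manip.state()
print(s)
for n in("scene","top"):
    f=manip.grab_frame(n); cv2.imwrite(f"pics/{n}0.png",f); print(n,manip.get_calibration(n))
print(manip.hold_point_z)
E
```

```text
{'time': 0.0, 'joint_pos': array([-1.26499773e+00,  5.34034700e-02,  1.61430937e+00,  5.50900762e-06,
        1.47598542e+00, -1.18976210e-01]), 'joint_vel': array([ 0.00106038,  0.00059962,  0.00081719, -0.00111207,  0.00055333,
        0.0015779 ]), 'joint_efforts': array([-7.40398336e-04, -3.93680727e+01, -3.70175135e+01, -1.03973409e-04,
        7.09867571e-03,  2.81515935e-05]), 'tool_pos': array([ 0.25739785, -0.56884926,  0.23002494]), 'tool_rot': array([-1.04846714e-03,  9.77529964e-01,  2.10793883e-01, -9.54705606e-05]), 'contact_force': array([-0.2389654 , -0.26711212, -0.2040206 ]), 'ft_torque': array([-0.03177265,  0.02603583, -0.01286641]), 'gripper_width': 0.9978659287347315}
scene {'fx': 481.1543518360866, 'fy': 481.1543518360866, 'cx': 323.75644161122375, 'cy': 243.64037031559369, 'xyz': array([ 0.97237024, -0.43477156,  0.79061936]), 'attitude': array([-0.31251745,  0.85674483,  0.38260244, -0.14810983])}
top {'fx': 521.4526530819873, 'fy': 521.4526530819873, 'cx': 337.60930409473815, 'cy': 240.2187830603813, 'xyz': array([ 0.37230695, -0.05133797,  1.23294161]), 'attitude': array([-0.04753608,  0.71155856, -0.7005195 ,  0.02640384])}
0.0187
```

View pics/scene0.png

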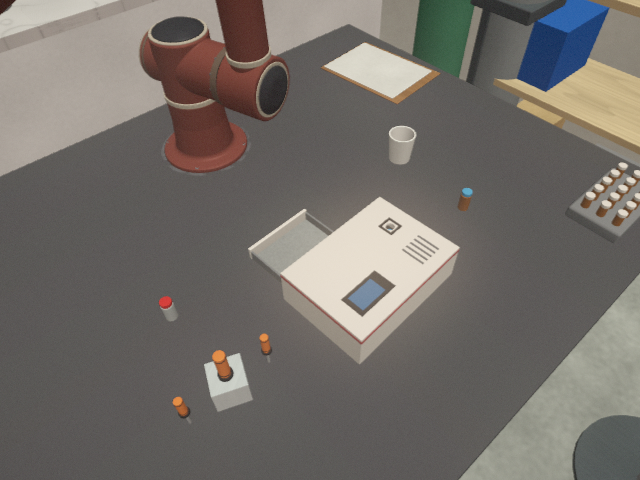

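View pics/top0.png

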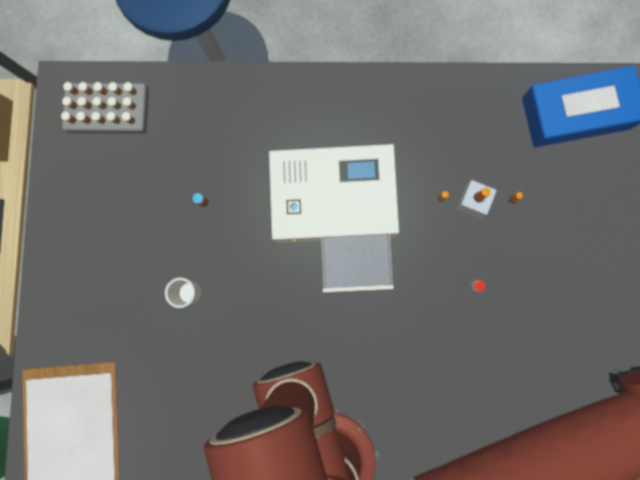

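```bash
cat > h.py <<'E'
import numpy as np, cv2
from scipy.spatial.transform import Rotation as R
from plant import manip
C={n:manip.get_calibration(n) for n in("scene","top")}
def rot(q): return R.from_quat([q[1],q[2],q[3],q[0]])
def plane(n,u,v,z):
    c=C[n]; d=rot(c["attitude"]).apply([(u-c["cx"])/c["fx"],(v-c["cy"])/c["fy"],1]); o=c["xyz"]
    return o+d*(z-o[2])/d[2]
def proj(n,p):
    c=C[n]; q=rot(c["attitude"]).inv().apply(np.atleast_2d(p)-c["xyz"])
    return np.c_[c["fx"]*q[:,0]/q[:,2]+c["cx"],c["fy"]*q[:,1]/q[:,2]+c["cy"]]
def crop(f,u0,v0,u1,v1,k,name):
    cv2.imwrite("pics/"+name,cv2.resize(f[v0:v1,u0:u1],None,fx=k,fy=k,interpolation=cv2.INTER_CUBIC))
E
python3 - <<'E'
from h import *
s=cv2.imread("pics/scene0.png");t=cv2.imread("pics/top0.png")
crop(s,240,190,470,360,3,"a.png");crop(t,260,135,410,300,3,"b.png");
crop(s,150,290,280,430,4,"c.png");crop(t,430,170,530,300,4,"d.png")
for n in ("top","scene"):
  for o in ("vial","stylus","stand","aperture","beaker","spare_center","drawer_place","module","button_top"):
    try:
      for d in manip.cut_out(o,n)[:4]:
        m=d["pixels"];ys,xs=np.nonzero(m);print(n,o,round(d["confidence"],2),np.round(d["rect"],1),xs.mean().round(1),ys.mean().round(1),len(xs))
    except Exception as e: print(n,o,e)
print(manip.state()["time"])
E
```

```text
top vial 0.47 [194.1 193.5 208.5 204.4] 200.0 200.0 145
top stylus 0.7 [474.8 188.3 489.7 201.6] 481.1 194.9 157
top stylus 0.47 [507.4 193.4 524.7 205.4] 515.0 197.5 81
top stylus 0.24 [469.4 280.1 483.7 291.2] 476.5 285.7 130
top stand 0.64 [455.4 180.9 493.8 218.4] 474.5 200.4 786
top aperture 0.75 [268.3 141.8 397.2 293.5] 338.4 210.7 15313
top beaker 0.61 [163.9 276.5 205.9 306. ] 182.1 292.6 792
top spare_center 0.65 [468.6 279.6 484.2 292.3] 476.5 285.9 123
top drawer_place 0.88 [319.5 234.4 394.6 293.7] 356.4 263.0 3858
top module 0.58 [269.  144.  396.9 289.6] 338.5 210.6 15018
top button_top 0.23 [267.2 146.4 399.1 291.4] 338.7 210.7 15016
scene vial 0.79 [459.3 188.4 472.9 211.6] 464.4 198.5 218
scene stylus 0.94 [211.1 348.1 232.2 382.5] 221.9 365.9 435
scene stylus 0.77 [260.6 333.5 269.7 362.4] 265.1 345.8 211
scene stylus 0.47 [174.7 395.8 189.6 421.2] 181.4 408.1 217
scene stand 0.69 [201.4 351.9 251.4 409.1] 228.1 384.1 1606
scene aperture 0.72 [247.7 198.8 458.8 363.2] 356.2 271.4 19483
scene aperture 0.44 [214.4 349.3 231.4 380.4] 221.7 365.4 423
scene beaker 0.78 [387.5 125.2 416.5 164.4] 400.7 143.4 850
scene spare_center 0.64 [158.4 299.2 175.5 322.3] 167.6 308.7 275
scene drawer_place 0.75 [245.4 210.1 334.1 285.6] 288.2 242.6 2861
scene module 0.98 [246.1 196.8 458.2 363.3] 356.1 271.3 19331
scene button_top 0.29 [245.6 208.5 335.9 284.3] 287.8 242.7 2856
1.0
```

View pics/a.png

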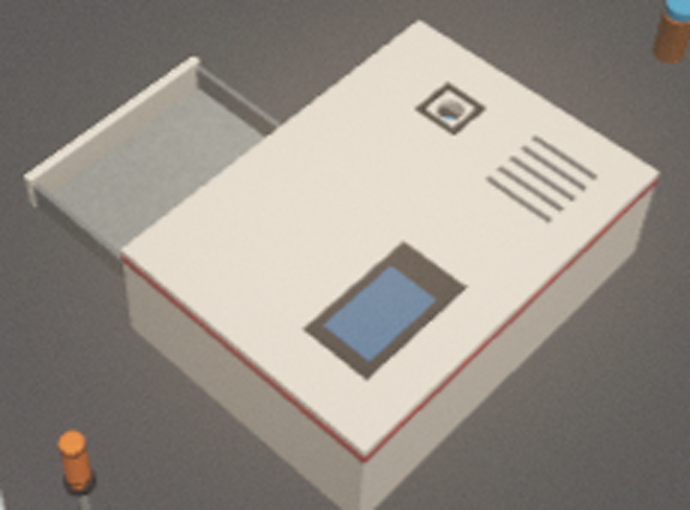

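View pics/b.png

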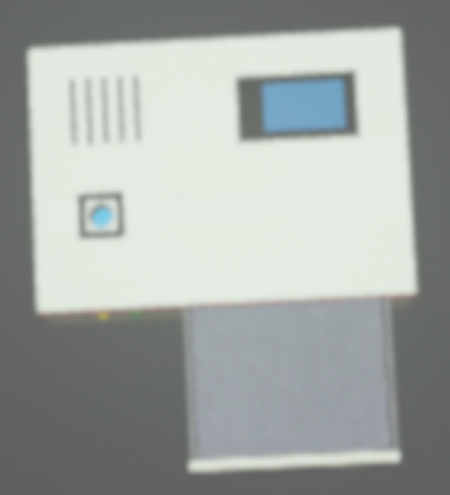

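View pics/c.png

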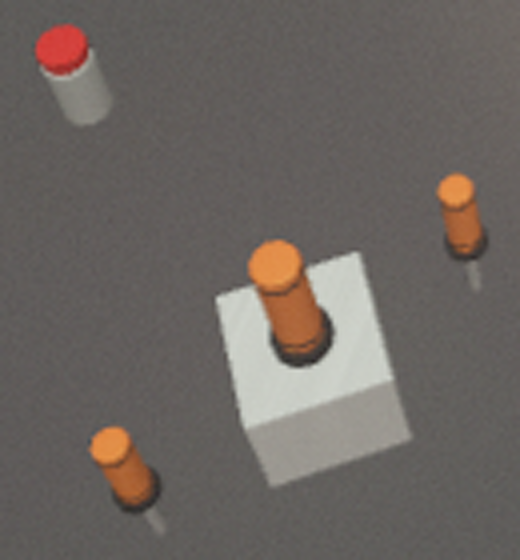

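View pics/d.png

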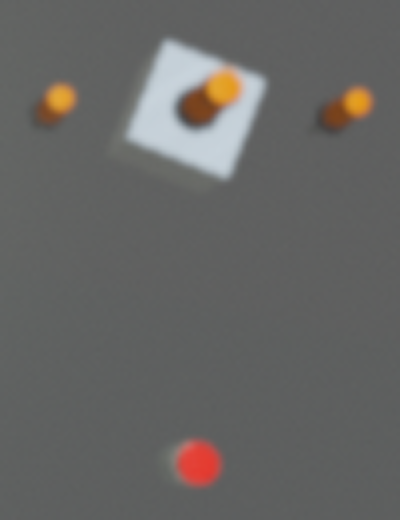

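```bash
python3 - <<'E'
from h import *
s=cv2.imread("pics/scene0.png");t=cv2.imread("pics/top0.png")
def blob(f,n,box,lo,hi,z):
    u0,v0,u1,v1=box; m=cv2.inRange(cv2.cvtColor(f,cv2.COLOR_BGR2HSV),lo,hi)
    mm=np.zeros_like(m);mm[v0:v1,u0:u1]=m[v0:v1,u0:u1]
    ys,xs=np.nonzero(mm);c=(xs.mean(),ys.mean());print(n,np.round(c,1),len(xs),plane(n,*c,z)[:2].round(4))
print("cap")
blob(s,"scene",(455,185,478,214),(95,110,90),(115,255,255),.050)
blob(t,"top",(185,190,215,210),(95,110,90),(115,255,255),.052)
for k in [("red",.052,(167.6-1.4,301)),]: pass
crop(s,445,180,485,220,12,"e.png")
g=lambda x,y,k,o:(o[0]+(x+.5)/k-.5,o[1]+(y+.5)/k-.5)
A=lambda x,y:g(x,y,3,(240,190));B=lambda x,y:g(x,y,3,(260,135));Cc=lambda x,y:g(x,y,4,(150,290));D=lambda x,y:g(x,y,4,(430,170))
print("aperture",plane("scene",*A(450,108),.085),plane("top",*B(101,215.5),.085))
print("top corners T");
for p in [(27,48),(402,27),(417,292),(38,314)]: print(plane("top",*B(*p),.085))
print("scene corners");
for p in [(419,20),(659,175),(364,460),(123,255)]: print(plane("scene",*A(*p),.085))
print("panel top outer")
for p in [(190,472),(401,461)]: print(plane("top",*B(*p),.042))
for p in [(26,178),(195,60)]: print(plane("scene",*A(*p),.042))
print("stand top");
for p in [(168,40),(267,80),(229,179),(126,138)]: print(plane("top",*D(*p),.06))
for p in [(217,297),(359,253),(393,379),(245,428)]: print(plane("scene",*Cc(*p),.06))
print("handle top",plane("top",*D(224,88),.125),plane("scene",*Cc(276,265),.125))
print("smalls top-end"); 
for p in [(60,98),(358,102)]: print([plane("top",*D(*p),z).round(3) for z in(.06,.085,.1)])
for p in [(456,189),(111,446)]: print([plane("scene",*Cc(*p),z).round(3) for z in(.06,.085,.1)])
print("red",plane("top",*D(199,464),.052),plane("scene",*Cc(62,48),.052))
E
```

```text
cap
scene [466.8 191.9] 73 [0.5928 0.3104]
top [196.9 197.7] 77 [0.5904 0.3128]
aperture [0.56815425 0.08474331 0.085     ] [0.56698586 0.08436534 0.085     ]
top corners T
[0.69425752 0.14371232 0.085     ]
[ 0.71292703 -0.13843184  0.085     ]
[ 0.51277673 -0.1506429   0.085     ]
[0.49253754 0.12925637 0.085     ]
scene corners
[0.49603641 0.12967896 0.085     ]
[0.69690875 0.14043125 0.085     ]
[ 0.71615286 -0.13992258  0.085     ]
[ 0.51797164 -0.15109451  0.085     ]
panel top outer
[0.37817857 0.01661167 0.042     ]
[ 0.38916713 -0.14293748  0.042     ]
[ 0.39492672 -0.14227312  0.042     ]
[0.38659667 0.01438234 0.042     ]
stand top
[ 0.63802556 -0.3175737   0.06      ]
[ 0.61555058 -0.37302942  0.06      ]
[ 0.55858473 -0.35096411  0.06      ]
[ 0.58131146 -0.29343667  0.06      ]
[ 0.56106405 -0.34906493  0.06      ]
[ 0.58392158 -0.29378312  0.06      ]
[ 0.63885642 -0.31577467  0.06      ]
[ 0.61637607 -0.37117606  0.06      ]
handle top [ 0.59746457 -0.33232428  0.125     ] [ 0.60143056 -0.33277349  0.125     ]
smalls top-end
[array([ 0.604, -0.256,  0.06 ]), array([ 0.599, -0.252,  0.085]), array([ 0.596, -0.249,  0.1  ])]
[array([ 0.603, -0.424,  0.06 ]), array([ 0.599, -0.416,  0.085]), array([ 0.596, -0.411,  0.1  ])]
[array([ 0.587, -0.245,  0.06 ]), array([ 0.6  , -0.252,  0.085]), array([ 0.608, -0.256,  0.1  ])]
[array([ 0.587, -0.414,  0.06 ]), array([ 0.601, -0.415,  0.085]), array([ 0.608, -0.416,  0.1  ])]
red [ 0.39829308 -0.33431508  0.052     ] [ 0.4023254  -0.33399491  0.052     ]
```

View pics/e.png

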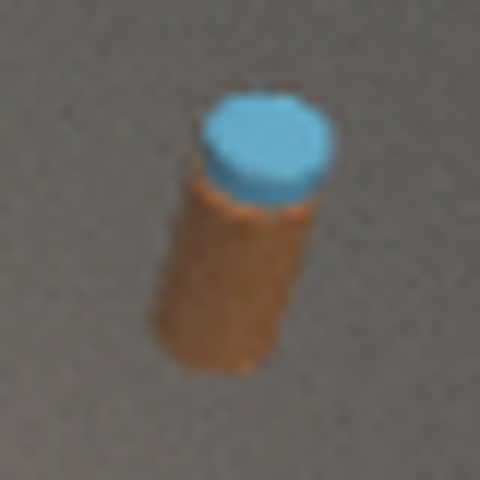

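```bash
cat >> h.py <<'E'
def need(p,yaw=4.2):
    s=manip.state(); r=rot(s["tool_rot"]); y=np.radians(yaw)
    c,n=np.cos(y),np.sin(y)
    G=R.from_matrix(np.array([[c,n,0],[n,-c,0],[0,0,-1.]]))
    print("t",round(s["time"],2),"pos",s["tool_pos"].round(4),"F",s["contact_force"].round(1),"w",round(s["gripper_width"],3))
    print("turn(tool) deg",np.degrees((r.inv()*G).as_rotvec()).round(2))
    d=np.array(p)-s["tool_pos"]
    print("shift now-tool mm",(1e3*r.inv().apply(d)).round(1)," after-turn mm",(1e3*G.inv().apply(d)).round(1))
E
python3 -c "
from h import *
need([.592,.311,.15])"
python3 -m creep '[[0,0,6.7,0,0,0,1],[0,0,6.7,0,0,0,1],[0,0,6.7,0,0,0,1],[0,0,0,0,0,0,1]]'
python3 -c "
from h import *
need([.592,.311,.15])"
```

```text
t 1.0 pos [ 0.2576 -0.5694  0.2313] F [-0.4 -1.  -0.4] w 1.002
turn(tool) deg [-0.    0.   20.14]
shift now-tool mm [ 667.6 -664.3   81.3]  after-turn mm [ 398.  -853.6   81.3]
time: 1.33
tool_pos: [0.2576, -0.5694, 0.2313]
tool_rot: [-0.0, 0.999, 0.036, 0.0]
contact_force: [0.7, -0.5, -0.1]
gripper_width: 0.999
t 1.33 pos [ 0.2576 -0.5694  0.2313] F [ 0.7 -0.5 -0.1] w 0.999
turn(tool) deg [-0.   -0.   -0.07]
shift now-tool mm [ 397.  -854.1   81.3]  after-turn mm [ 398.  -853.6   81.3]
```

```bash
python3 -m creep '[[0,0,0,0.0182,-0.036,0,1],[0,0,0,0.0182,-0.036,0,1],[0,0,0,0.0182,-0.036,0,1],[0,0,0,0.0182,-0.036,0,1],[0,0,0,0.0182,-0.036,0,1],[0,0,0,0.0182,-0.036,0,1],[0,0,0,0.0182,-0.036,0,1],[0,0,0,0.0182,-0.036,0,1],[0,0,0,0.0182,-0.036,0,1],[0,0,0,0.0182,-0.036,0,1],[0,0,0,0.0182,-0.036,0,1],[0,0,0,0.0182,-0.036,0,1],[0,0,0,0.0182,-0.036,0,1],[0,0,0,0.0182,-0.036,0,1],[0,0,0,0.0182,-0.036,0,1],[0,0,0,0.0182,-0.036,0,1],[0,0,0,0.0182,-0.036,0,1],[0,0,0,0.0182,-0.036,0,1],[0,0,0,0.0182,-0.036,0,1],[0,0,0,0,0,0,1]]'
python3 -c "
from h import *
need([.592,.311,.15])"
```

```text
time: 3.0
tool_pos: [0.553, 0.1438, 0.231]
tool_rot: [-0.001, 0.999, 0.042, 0.0]
contact_force: [-0.6, -0.7, -0.2]
gripper_width: 1.002
t 3.0 pos [0.553  0.1438 0.231 ] F [-0.6 -0.7 -0.2] w 1.002
turn(tool) deg [-0.15 -0.03  0.57]
shift now-tool mm [  52.7 -163.1   81.5]  after-turn mm [  51.1 -163.9   81. ]
```

```bash
python3 -m creep '[[0,0,0.6,0,0,0,1],[0,0,0,0.01,-0.032,0.01,1],[0,0,0,0.01,-0.032,0.01,1],[0,0,0,0.01,-0.032,0.015,1],[0,0,0,0.01,-0.032,0.02,1],[0,0,0,0.01,-0.034,0.02,1],[0,0,0,0,0,0,1],[0,0,0,0,0,0,1],[0,0,0,0,0,0,1]]'
python3 -c "
from h import *
need([.592,.311,.013])
f=manip.grab_frame('top');cv2.imwrite('pics/t1.png',f);crop(f,140,150,300,260,4,'t1c.png')
f=manip.grab_frame('scene');crop(f,380,100,540,230,4,'s1c.png')
print(proj('scene',[.592,.311,.15]),proj('top',[.592,.311,.15]))"
```

```text
time: 3.75
tool_pos: [0.5917, 0.3018, 0.1566]
tool_rot: [0.0, 0.999, 0.032, 0.0]
contact_force: [0.1, 0.7, 0.7]
gripper_width: 0.994
t 3.75 pos [0.5917 0.3018 0.1566] F [0.1 0.7 0.7] w 0.994
turn(tool) deg [ 0.04 -0.01 -0.57]
shift now-tool mm [  0.8  -9.2 143.6]  after-turn mm [  0.9  -9.1 143.6]
[[476.9039561  156.00666427]] [[184.09738089 188.46205532]]
```

View pics/t1c.png

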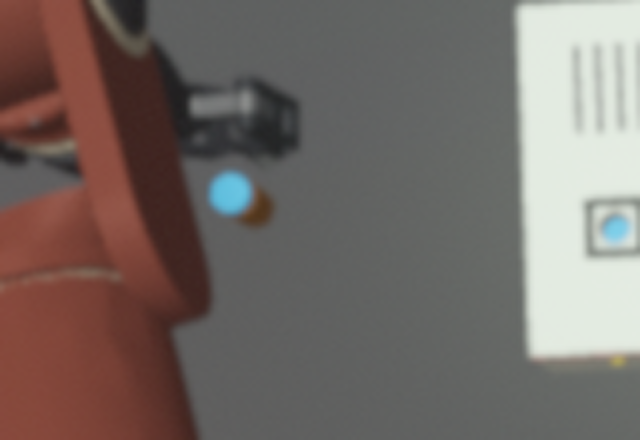

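View pics/s1c.png

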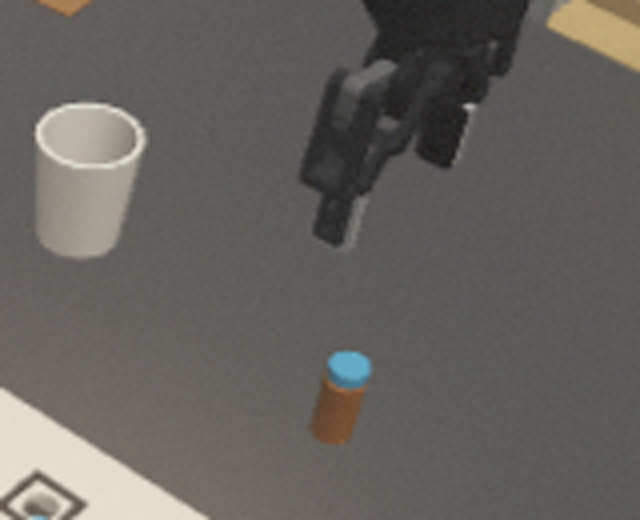

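```bash
python3 -m creep '[[0,0,0,0.001,-0.0092,0,1],[0,0,0,0,0,0.03,1],[0,0,0,0,0,0.03,1],[0,0,0,0,0,0.03,1],[0,0,0,0,0,0.02,1],[0,0,0,0,0,0.01,1],[0,0,0,0,0,0,1],[0,0,0,0,0,0,1]]'
python3 -c "
from h import *
need([.592,.311,.013])
f=manip.grab_frame('scene');crop(f,380,100,540,230,4,'s2c.png')"
```

```text
time: 4.52
tool_pos: [0.5925, 0.3124, 0.0374]
tool_rot: [-0.0, 1.0, 0.032, 0.001]
contact_force: [0.4, -0.4, 0.8]
gripper_width: 0.998
t 4.52 pos [0.5925 0.3124 0.0374] F [ 0.4 -0.4  0.8] w 0.998
turn(tool) deg [-0.03 -0.07 -0.58]
shift now-tool mm [-0.7  1.4 24.4]  after-turn mm [-0.7  1.4 24.4]
```

View pics/s2c.png

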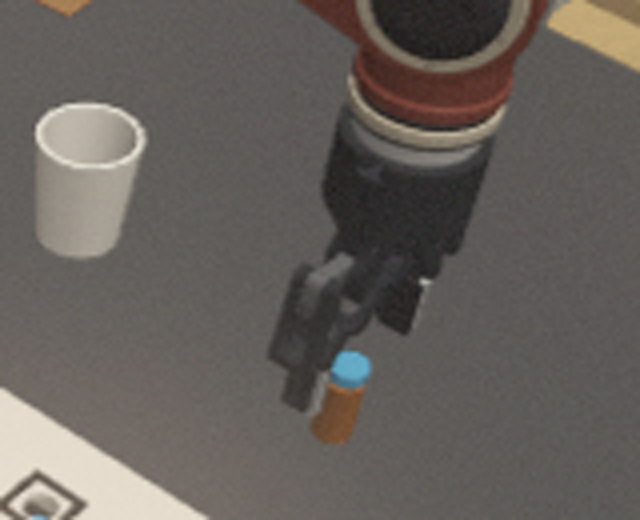

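Aligned: the vial's cap (350,370 in the crop) lies between the two fingers. Go down and close.

```bash
python3 -m creep '[[0,0,0,0,0.001,0.012,1],[0,0,0,0,0,0.012,1],[0,0,0,0,0,0,1],[0,0,0,0,0,0,1],[0,0,0,0,0,0,0],[0,0,0,0,0,0,0],[0,0,0,0,0,0,0],[0,0,0,0,0,0,0],[0,0,0,0,0,0,0],[0,0,0,0,0,0,0],[0,0,0,0,0,0,0],[0,0,0,0,0,0,0],[0,0,0,0,0,0,0],[0,0,0,0,0,0,0]]'
python3 -c "
from h import *
need([.44,-.060,.2])
f=manip.grab_frame('scene');crop(f,380,100,540,230,4,'s3c.png')"
```

```text
time: 5.73
tool_pos: [0.5924, 0.3115, 0.0129]
tool_rot: [-0.0, 0.999, 0.032, 0.0]
contact_force: [-0.5, -0.4, 3.5]
gripper_width: 0.262
t 5.73 pos [0.5924 0.3115 0.0129] F [-0.5 -0.4  3.5] w 0.262
turn(tool) deg [-0.02 -0.06 -0.56]
shift now-tool mm [-175.5  361.1 -187.4]  after-turn mm [-179.2  359.4 -187.1]
```

View pics/s3c.png

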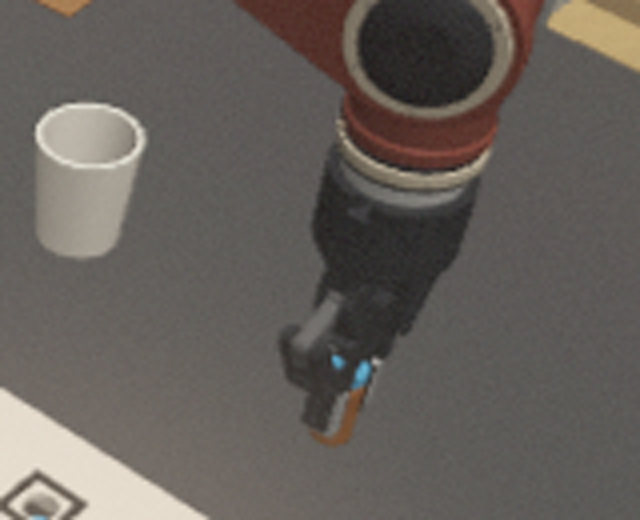

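```bash
python3 -m creep '[[0,0,0,0,0,-0.01,0],[0,0,0,0,0,-0.03,0],[0,0,0,0,0,-0.03,0],[0,0,0,0,0,-0.03,0],[0,0,0,0,0,-0.03,0],[0,0,0,0,0,-0.03,0],[0,0,-0.6,0,0,-0.025,0],[0,0,0,-0.014,0.028,0,0],[0,0,0,-0.014,0.028,0,0],[0,0,0,-0.014,0.028,0,0],[0,0,0,-0.014,0.028,0,0],[0,0,0,-0.014,0.028,0,0],[0,0,0,-0.014,0.028,0,0],[0,0,0,-0.014,0.028,0,0],[0,0,0,-0.014,0.028,0,0],[0,0,0,-0.014,0.028,0,0],[0,0,0,-0.014,0.028,0,0],[0,0,0,0,0,0,0],[0,0,0,0,0,0,0],[0,0,0,0,0,0,0]]'
python3 -c "
from h import *
need([.44,-.060,.1])
f=manip.grab_frame('scene');crop(f,240,90,440,260,4,'s4c.png')
f=manip.grab_frame('top');crop(f,260,135,420,300,4,'t4c.png')"
```

```text
time: 7.45
tool_pos: [0.4729, 0.0219, 0.1974]
tool_rot: [-0.0, 0.999, 0.037, 0.0]
contact_force: [-1.1, -0.4, -0.1]
gripper_width: 0.259
t 7.45 pos [0.4729 0.0219 0.1974] F [-1.1 -0.4 -0.1] w 0.259
turn(tool) deg [-0.02 -0.    0.01]
shift now-tool mm [-38.8  79.3  97.3]  after-turn mm [-38.8  79.3  97.4]
```

View pics/s4c.png

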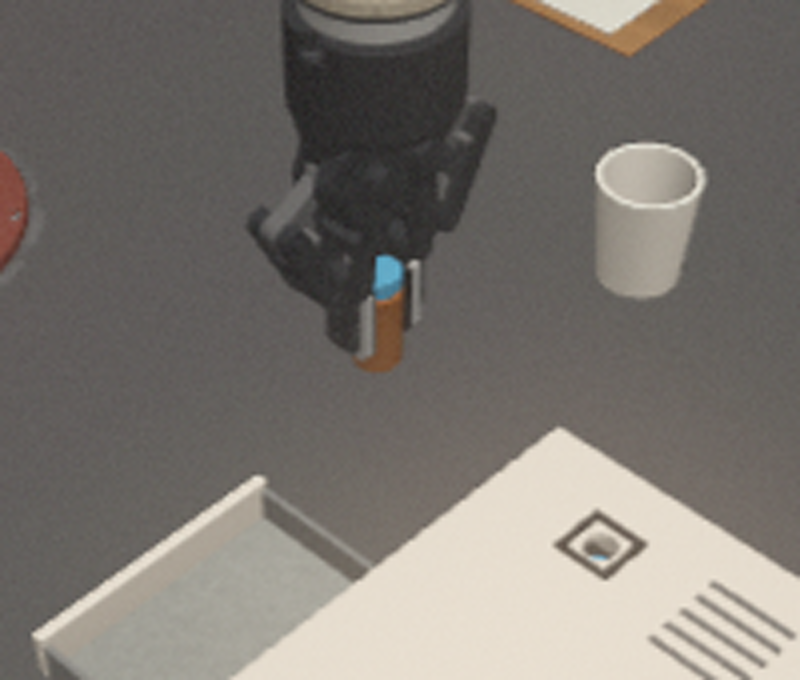

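View pics/t4c.png

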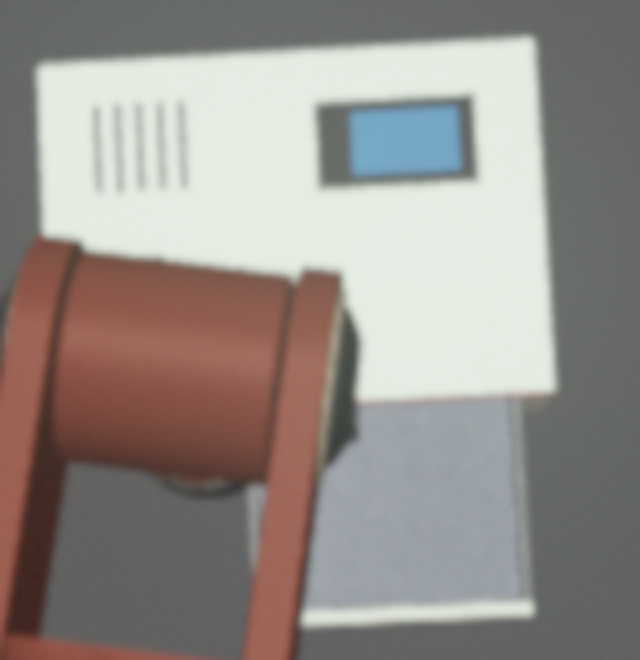

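```bash
python3 -m creep '[[0,0,0,-0.013,0.0264,0,0],[0,0,0,-0.013,0.0264,0,0],[0,0,0,-0.0128,0.0264,0,0],[0,0,0,0,0,0.02,0],[0,0,0,0,0,0.03,0],[0,0,0,0,0,0.03,0],[0,0,0,0,0,0.017,0],[0,0,0,0,0,0,0],[0,0,0,0,0,0,0],[0,0,0,0,0,0,0]]'
python3 -c "
from h import *
need([.44,-.060,.03])
f=manip.grab_frame('scene');crop(f,230,130,430,300,4,'s5c.png')
f=manip.grab_frame('top');crop(f,260,135,420,300,4,'t5c.png')"
```

```text
time: 8.38
tool_pos: [0.4414, -0.0599, 0.1018]
tool_rot: [0.0, 0.999, 0.038, 0.001]
contact_force: [-0.9, 0.7, -0.5]
gripper_width: 0.26
t 8.38 pos [ 0.4414 -0.0599  0.1018] F [-0.9  0.7 -0.5] w 0.26
turn(tool) deg [ 0.04 -0.11  0.1 ]
shift now-tool mm [-1.6 -0.  71.8]  after-turn mm [-1.4  0.  71.8]
```

View pics/s5c.png

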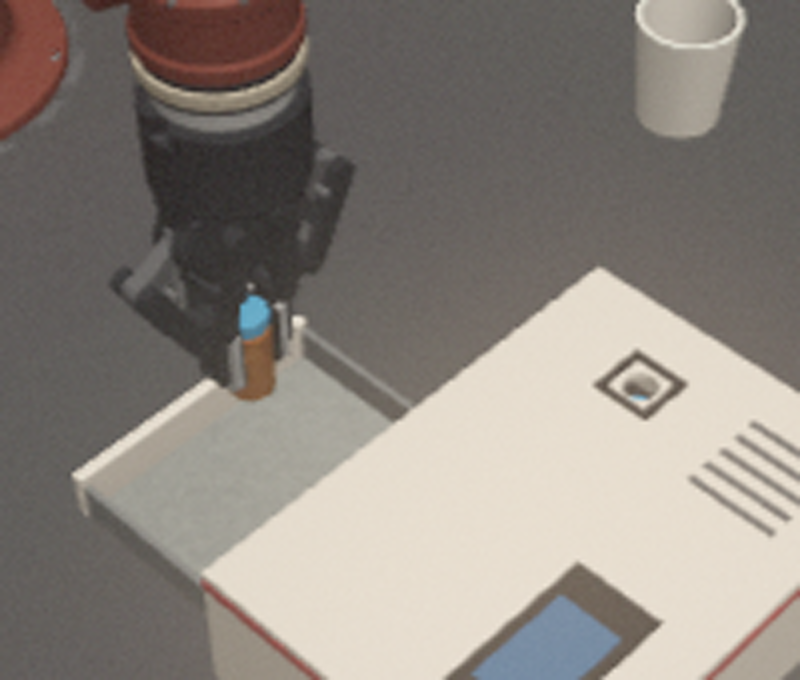

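View pics/t5c.png

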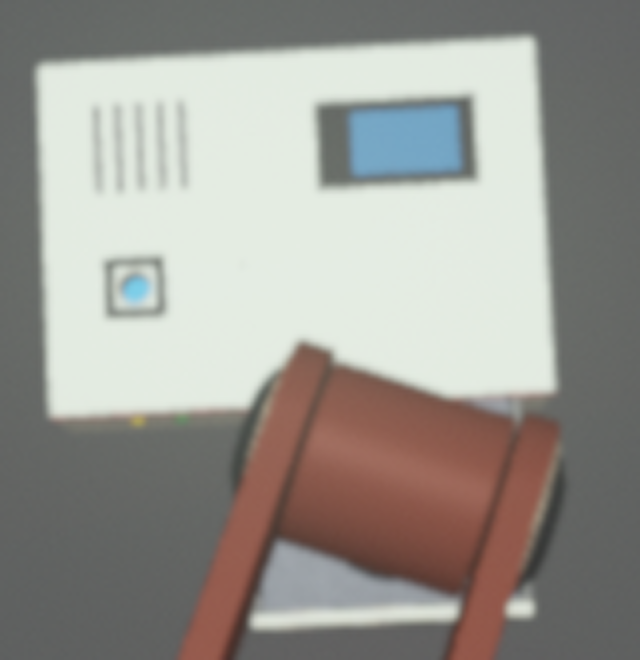

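```bash
python3 -m creep '[[0,0,0,0.003,0,0.02,0],[0,0,0,0,0,0.02,0],[0,0,0,0,0,0.015,0],[0,0,0,0,0,0.01,0],[0,0,0,0,0,0.003,0],[0,0,0,0,0,0,0],[0,0,0,0,0,0,0],[0,0,0,0,0,0,0]]'
python3 -c "
from h import *
need([.44,-.060,.03])
f=manip.grab_frame('scene');crop(f,230,150,430,310,4,'s6c.png')"
```

```text
time: 9.15
tool_pos: [0.4444, -0.0602, 0.0337]
tool_rot: [0.0, 0.999, 0.037, 0.001]
contact_force: [0.6, 0.3, -0.1]
gripper_width: 0.264
t 9.15 pos [ 0.4444 -0.0602  0.0337] F [ 0.6  0.3 -0.1] w 0.264
turn(tool) deg [ 0.05 -0.14  0.04]
shift now-tool mm [-4.3 -0.5  3.7]  after-turn mm [-4.3 -0.5  3.7]
```

View pics/s6c.png

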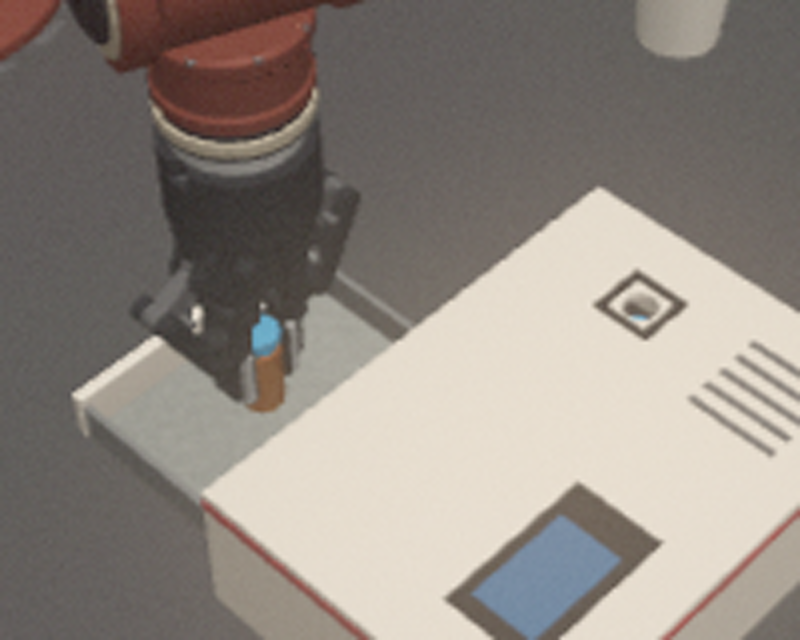

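```bash
python3 -m creep '[[0,0,0,0,0,0.002,0],[0,0,0,0,0,0.001,0],[0,0,0,0,0,0.001,0],[0,0,0,0,0,0,0],[0,0,0,0,0,0,0],[0,0,0,0,0,0,0]]'
```

```text
time: 9.7
tool_pos: [0.4435, -0.0599, 0.0288]
tool_rot: [0.0, 0.999, 0.037, 0.0]
contact_force: [-2.4, 0.3, 5.6]
gripper_width: 0.261
```

```bash
python3 -m creep '[[0,0,0,0,0,-0.0005,0],[0,0,0,0,0,0,0],[0,0,0,0,0,0,0.35],[0,0,0,0,0,0,0.5],[0,0,0,0,0,0,0.7],[0,0,0,0,0,0,0.8],[0,0,0,0,0,0,0.8],[0,0,0,0,0,0,0.8],[0,0,0,0,0,0,0.8],[0,0,0,0,0,0,0.8]]'
python3 -c "
from h import *
need([.44,-.060,.23])
f=manip.grab_frame('scene');crop(f,230,150,430,310,4,'s7c.png')"
```

```text
time: 10.53
tool_pos: [0.4432, -0.0598, 0.0288]
tool_rot: [-0.0, 0.999, 0.037, 0.0]
contact_force: [0.1, 1.1, 0.5]
gripper_width: 0.802
t 10.53 pos [ 0.4432 -0.0598  0.0288] F [0.1 1.1 0.5] w 0.802
turn(tool) deg [-0.   -0.    0.04]
shift now-tool mm [-3.200e+00 -1.000e-01 -2.012e+02]  after-turn mm [-3.200e+00 -1.000e-01 -2.012e+02]
```

View pics/s7c.png

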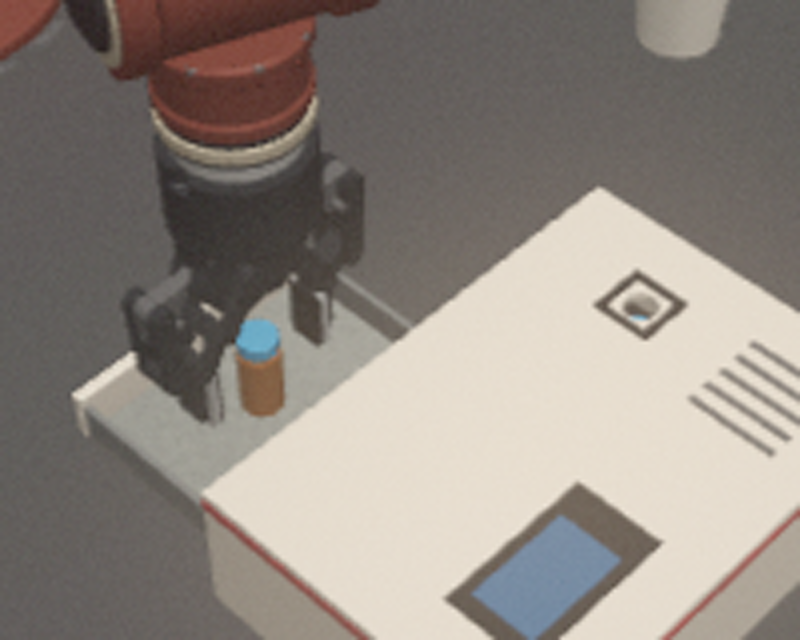

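```bash
python3 -m creep '[[0,0,0,0,0,-0.015,0.8],[0,0,0,0,0,-0.03,0.8],[0,0,0,0,0,-0.03,0.8],[0,0,0,0,0,-0.03,0.8],[0,0,0,0,0,-0.03,0.8],[0,0,0,0,0,-0.03,0.9],[0,0,0,0,0,-0.03,1],[0,0,0,0,0,0,1],[0,0,0,0,0,0,1]]'
python3 -c "
from h import *
need([.599,-.333,.2])
f=manip.grab_frame('scene');crop(f,230,150,430,310,4,'s8c.png')"
```

```text
time: 11.33
tool_pos: [0.4444, -0.0603, 0.2263]
tool_rot: [0.001, 0.999, 0.037, 0.002]
contact_force: [0.6, -0.0, -0.2]
gripper_width: 0.997
t 11.33 pos [ 0.4444 -0.0603  0.2263] F [ 0.6 -0.  -0.2] w 0.997
turn(tool) deg [ 0.11 -0.27  0.04]
shift now-tool mm [133.8 283.4  27.5]  after-turn mm [134.2 283.3  26.3]
```

View pics/s8c.png

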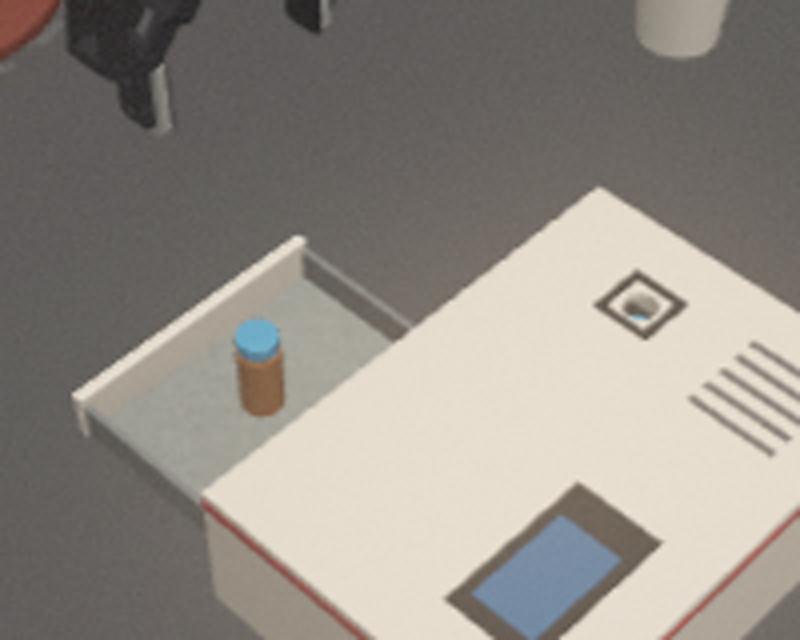

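```bash
python3 -m creep '[[0,0,0,0.0134,0.0283,0.0026,1],[0,0,0,0.0134,0.0283,0.0026,1],[0,0,0,0.0134,0.0283,0.0026,1],[0,0,0,0.0134,0.0283,0.0026,1],[0,0,0,0.0134,0.0283,0.0026,1],[0,0,0,0.0134,0.0283,0.0026,1],[0,0,0,0.0134,0.0283,0.0026,1],[0,0,0,0.0134,0.0283,0.0026,1],[0,0,0,0.0134,0.0283,0.0026,1],[0,0,0,0.0134,0.0283,0.0026,1],[0,0,0,0,0,0,1],[0,0,0,0,0,0,1],[0,0,0,0,0,0,1]]'
python3 -c "
from h import *
need([.599,-.333,.076])"
```

```text
time: 12.47
tool_pos: [0.5968, -0.3313, 0.1955]
tool_rot: [-0.001, 0.999, 0.037, -0.001]
contact_force: [-0.2, 0.6, -0.0]
gripper_width: 1.004
t 12.47 pos [ 0.5968 -0.3313  0.1955] F [-0.2  0.6 -0. ] w 1.004
turn(tool) deg [-0.16  0.17  0.04]
shift now-tool mm [  2.4   2.2 119.5]  after-turn mm [  2.1   1.9 119.5]
```

```bash
python3 -m creep '[[0,0,0,0.0021,0.0018,0,1],[0,0,0,0,0,0,1],[0,0,0,0,0,0.02,1],[0,0,0,0,0,0.02,1],[0,0,0,0,0,0.02,1],[0,0,0,0,0,0,1],[0,0,0,0,0,0,1],[0,0,0,0,0,0,1]]'
python3 -c "
from h import *
need([.599,-.333,.076])
f=manip.grab_frame('scene');crop(f,130,250,290,430,4,'s9c.png')
f=manip.grab_frame('top');crop(f,420,130,560,250,5,'t9c.png')"
```

```text
time: 13.13
tool_pos: [0.6005, -0.3337, 0.1394]
tool_rot: [0.001, 0.999, 0.037, 0.001]
contact_force: [0.2, -0.1, -0.5]
gripper_width: 0.998
t 13.13 pos [ 0.6005 -0.3337  0.1394] F [ 0.2 -0.1 -0.5] w 0.998
turn(tool) deg [ 0.07 -0.09  0.07]
shift now-tool mm [-1.6 -0.9 63.4]  after-turn mm [-1.5 -0.9 63.4]
```

View pics/s9c.png

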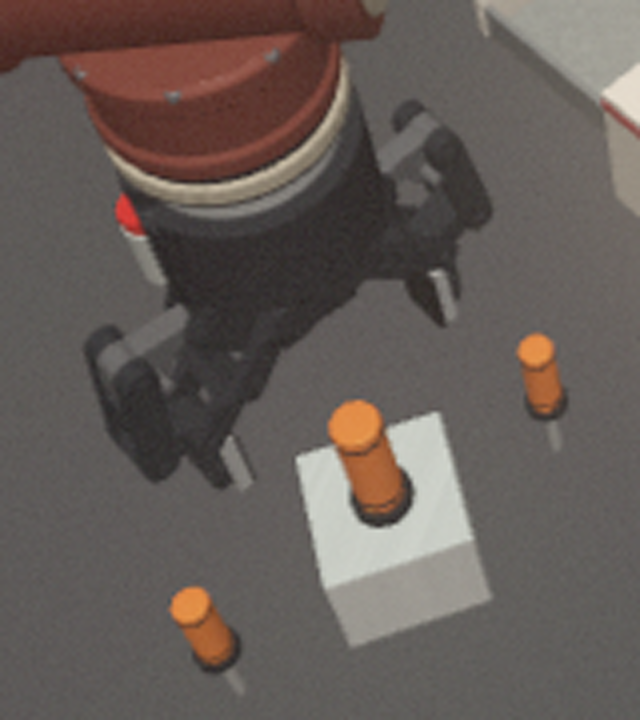

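View pics/t9c.png

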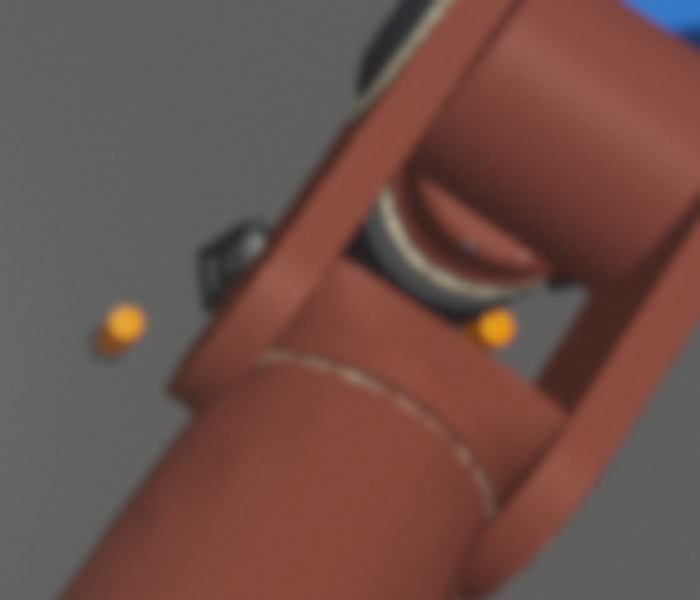

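```bash
python3 -m creep '[[0,0,0,-0.0013,-0.0008,0,1],[0,0,0,0,0,0.02,1],[0,0,0,0,0,0.02,1],[0,0,0,0,0,0.015,1],[0,0,0,0,0,0.008,1],[0,0,0,0,0,0,1],[0,0,0,0,0,0,1],[0,0,0,0,0,0,1]]'
python3 -c "
from h import *
need([.599,-.333,.076])
f=manip.grab_frame('scene');crop(f,130,250,290,430,4,'s10c.png')
print(proj('scene',[manip.state()['tool_pos']+[0,0,.013]]))"
```

```text
time: 13.9
tool_pos: [0.5994, -0.3337, 0.0762]
tool_rot: [0.001, 0.999, 0.037, 0.001]
contact_force: [0.3, 0.1, -0.0]
gripper_width: 0.998
t 13.9 pos [ 0.5994 -0.3337  0.0762] F [ 0.3  0.1 -0. ] w 0.998
turn(tool) deg [ 0.08 -0.09  0.04]
shift now-tool mm [-0.3 -0.7  0.2]  after-turn mm [-0.3 -0.7  0.2]
[[221.51010824 366.02800964]]
```

View pics/s10c.png

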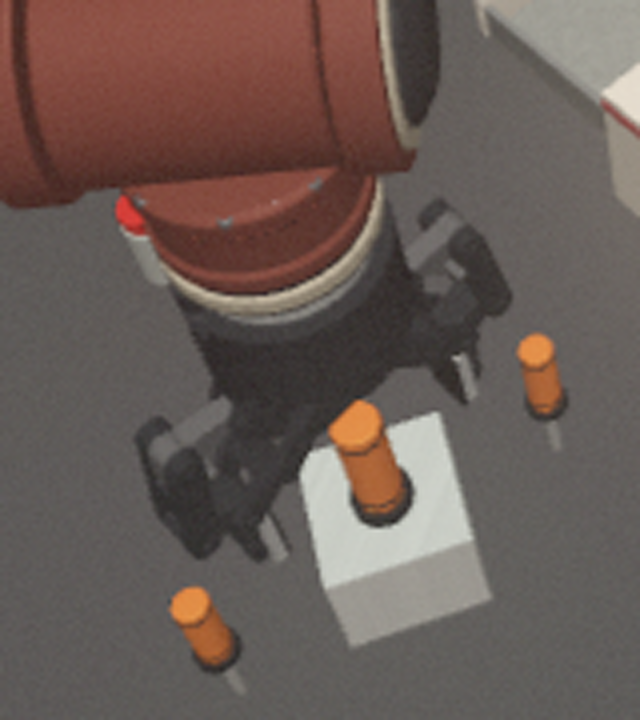

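Fingers straddle the stylus handle (crop 370,460). Close.

```bash
python3 -m creep '[[0,0,0,0,0,0,0],[0,0,0,0,0,0,0],[0,0,0,0,0,0,0],[0,0,0,0,0,0,0],[0,0,0,0,0,0,0],[0,0,0,0,0,0,0],[0,0,0,0,0,0,0],[0,0,0,0,0,0,0],[0,0,0,0,0,0,0],[0,0,0,0,0,0,0]]'
python3 -c "
from h import *
need([.599,-.333,.076])
f=manip.grab_frame('scene');crop(f,130,250,290,430,4,'s11c.png')"
```

```text
time: 14.78
tool_pos: [0.5988, -0.3332, 0.0751]
tool_rot: [0.0, 0.999, 0.037, 0.0]
contact_force: [-0.1, -0.5, 1.1]
gripper_width: 0.216
t 14.78 pos [ 0.5988 -0.3332  0.0751] F [-0.1 -0.5  1.1] w 0.216
turn(tool) deg [ 0.01 -0.02  0.04]
shift now-tool mm [ 0.2 -0.2 -0.9]  after-turn mm [ 0.2 -0.2 -0.9]
```

View pics/s11c.png

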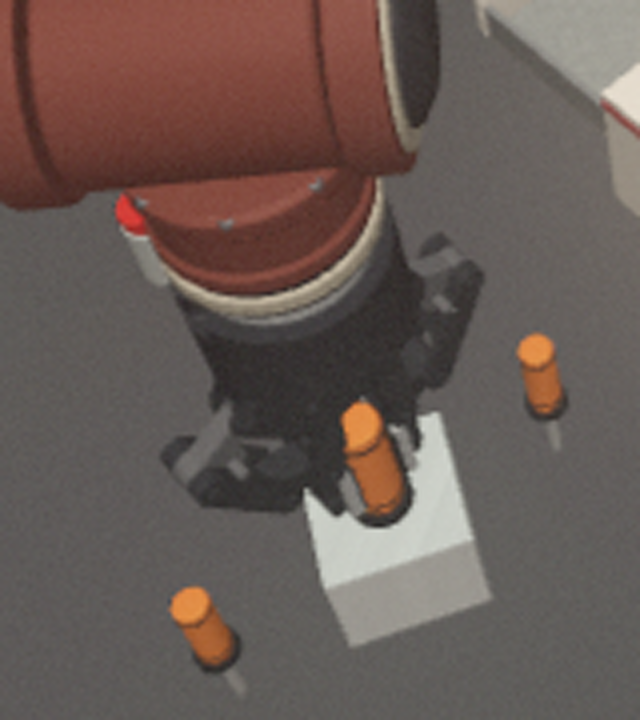

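```bash
python3 -m creep '[[0,0,0,0,0,-0.01,0],[0,0,0,0,0,-0.02,0],[0,0,0,0,0,-0.025,0],[0,0,0,0,0,-0.025,0],[0,0,0,0,0,-0.025,0],[0,0,0,0,0,-0.025,0],[0,0,0,0,0,0,0],[0,0,0,0,0,0,0],[0,0,0,0,0,0,0]]'
python3 -c "
from h import *
need([.5675,.0845,.2])
f=manip.grab_frame('scene');crop(f,130,220,290,400,4,'s12c.png')
tp=manip.state()['tool_pos']
print(proj('scene',[tp+[0,0,-.071],tp+[0,0,.049]]))
f=manip.grab_frame('top');crop(f,420,130,560,250,5,'t12c.png')
print(proj('top',[tp+[0,0,-.071],tp+[0,0,.049]]))"
```

```text
time: 15.58
tool_pos: [0.5981, -0.3328, 0.2038]
tool_rot: [-0.0, 0.999, 0.037, -0.001]
contact_force: [0.3, -1.1, -0.8]
gripper_width: 0.217
t 15.58 pos [ 0.5981 -0.3328  0.2038] F [ 0.3 -1.1 -0.8] w 0.217
turn(tool) deg [-0.06  0.07  0.04]
shift now-tool mm [ 3.000e-01 -4.184e+02  4.200e+00]  after-turn mm [   0.  -418.4    3.8]
[[216.61269216 352.03302999]
 [199.95119024 308.81370004]]
[[486.51256652 190.87775297]
 [502.61538663 178.32208785]]
```

View pics/s12c.png

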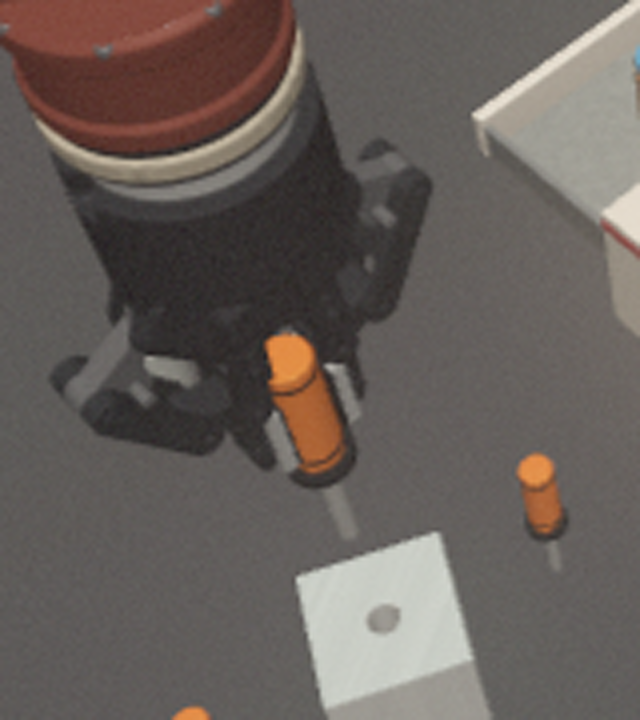

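View pics/t12c.png

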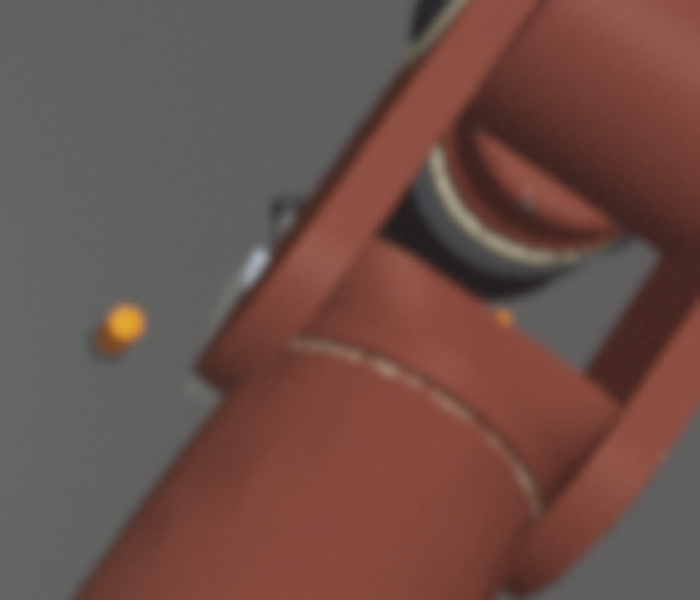

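```bash
python3 -m creep '[[0,0,0,0,-0.02,0,0],[0,0,0,0,-0.03,0,0],[0,0,0,0,-0.03,0,0],[0,0,0,0,-0.03,0,0],[0,0,0,0,-0.03,0,0],[0,0,0,0,-0.03,0,0],[0,0,0,0,-0.03,0,0],[0,0,0,0,-0.03,0,0],[0,0,0,0,-0.03,0,0],[0,0,0,0,-0.03,0,0],[0,0,0,0,-0.03,0,0],[0,0,0,0,-0.03,0,0],[0,0,0,0,-0.03,0,0],[0,0,0,0,-0.03,0,0],[0,0,0,0,-0.008,0,0],[0,0,0,0,0,0,0],[0,0,0,0,0,0,0],[0,0,0,0,0,0,0]]'
python3 -c "
from h import *
need([.5675,.0845,.17])
tp=manip.state()['tool_pos']
f=manip.grab_frame('scene');crop(f,330,120,450,260,5,'s13c.png')
print(proj('scene',[tp+[0,0,-.071],tp+[0,0,.049]]))
f=manip.grab_frame('top');crop(f,230,140,350,260,5,'t13c.png')
print(proj('top',[tp+[0,0,-.071],tp+[0,0,.049]]))"
```

```text
time: 17.18
tool_pos: [0.5676, 0.0826, 0.204]
tool_rot: [0.0, 0.999, 0.036, -0.001]
contact_force: [0.3, -0.0, -0.7]
gripper_width: 0.216
t 17.18 pos [0.5676 0.0826 0.204 ] F [ 0.3 -0.  -0.7] w 0.216
turn(tool) deg [ 0.03  0.07 -0.02]
shift now-tool mm [ 0.1 -1.9 34. ]  after-turn mm [ 0.1 -1.9 34. ]
[[390.9274941  209.01646268]
 [397.32046084 159.89346373]]
[[291.61150474 202.45909391]
 [284.29794523 191.3912241 ]]
```

View pics/s13c.png

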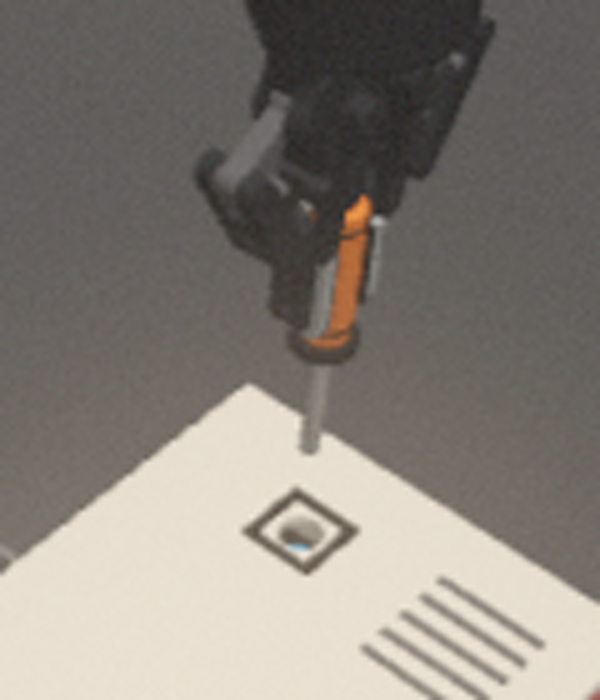

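View pics/t13c.png

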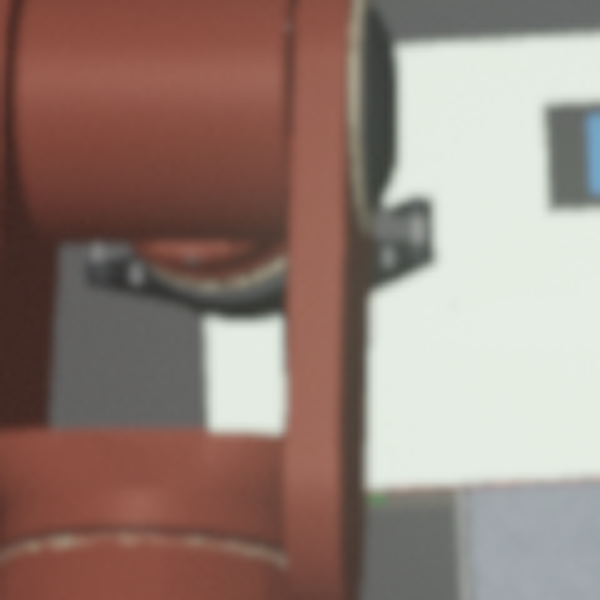

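```bash
python3 -m creep '[[0,0,0,0,-0.0019,0,0],[0,0,0,0,0,0.015,0],[0,0,0,0,0,0.015,0],[0,0,0,0,0,0.01,0],[0,0,0,0,0,0.002,0],[0,0,0,0,0,0,0],[0,0,0,0,0,0,0],[0,0,0,0,0,0,0]]'
python3 -c "
from h import *
need([.5675,.0845,.161])
tp=manip.state()['tool_pos']
f=manip.grab_frame('scene');crop(f,340,150,440,250,6,'s14c.png')
print(proj('scene',[tp+[0,0,-.071],tp+[0,0,.049],[.5675,.0845,.085],[.5775,.0845,.085],[.5675,.0945,.085]]))"
```

```text
time: 17.95
tool_pos: [0.5683, 0.0855, 0.164]
tool_rot: [0.0, 0.999, 0.037, 0.001]
contact_force: [-0.1, -0.7, -0.1]
gripper_width: 0.217
t 17.95 pos [0.5683 0.0855 0.164 ] F [-0.1 -0.7 -0.1] w 0.217
turn(tool) deg [ 0.01 -0.1   0.03]
shift now-tool mm [-0.8  1.   3. ]  after-turn mm [-0.8  1.   3. ]
[[390.34999884 222.76692203]
 [396.44796647 176.90123367]
 [389.3413318  225.5480478 ]
 [393.0387177  228.30370928]
 [392.80329646 223.06155275]]
```

View pics/s14c.png

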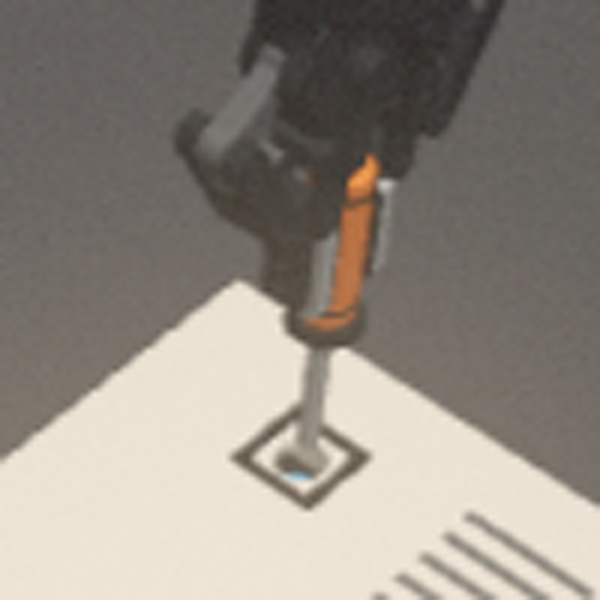

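```bash
python3 -c "
from h import *
f=manip.grab_frame('scene');crop(f,370,205,410,240,16,'s15c.png')"
```

```text
(no output)
```

View pics/s15c.png

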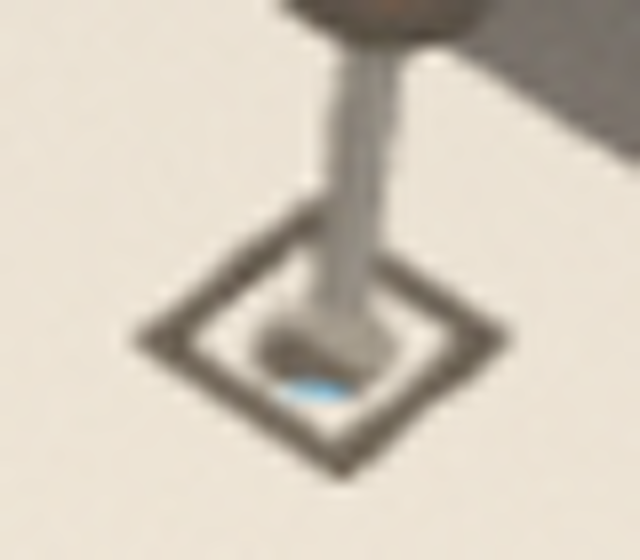

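```bash
python3 -c "
from h import *
print(plane('scene',390.97,223.5,.093),plane('scene',389.7,225.8,.085), manip.state()['tool_pos'])
d=plane('scene',389.7,225.8,.085)-plane('scene',390.97,223.5,.093)
print(rot(manip.state()['tool_rot']).inv().apply(d))"
```

```text
[0.5704713  0.08497302 0.093     ] [0.5684461  0.08453017 0.085     ] [0.56821546 0.0856441  0.16393617]
[-0.00206681  0.00029147  0.0079963 ]
```

```bash
python3 -m creep '[[0,0,0,-0.0015,0,0,0],[0,0,0,0,0,0,0],[0,0,0,0,0,0.004,0],[0,0,0,0,0,0.004,0],[0,0,0,0,0,0.004,0],[0,0,0,0,0,0.004,0],[0,0,0,0,0,0.003,0],[0,0,0,0,0,0,0],[0,0,0,0,0,0,0],[0,0,0,0,0,0,0]]'
python3 -c "
from h import *
need([.5675,.0845,.133])
f=manip.grab_frame('scene');crop(f,370,205,410,240,16,'s16c.png')"
```

```text
time: 18.88
tool_pos: [0.5662, 0.0855, 0.1439]
tool_rot: [0.0, 0.999, 0.037, 0.0]
contact_force: [0.3, 0.0, -0.6]
gripper_width: 0.222
t 18.88 pos [0.5662 0.0855 0.1439] F [ 0.3  0.  -0.6] w 0.222
turn(tool) deg [ 0.   -0.01  0.04]
shift now-tool mm [ 1.2  1.1 10.9]  after-turn mm [ 1.2  1.1 10.9]
```

View pics/s16c.png

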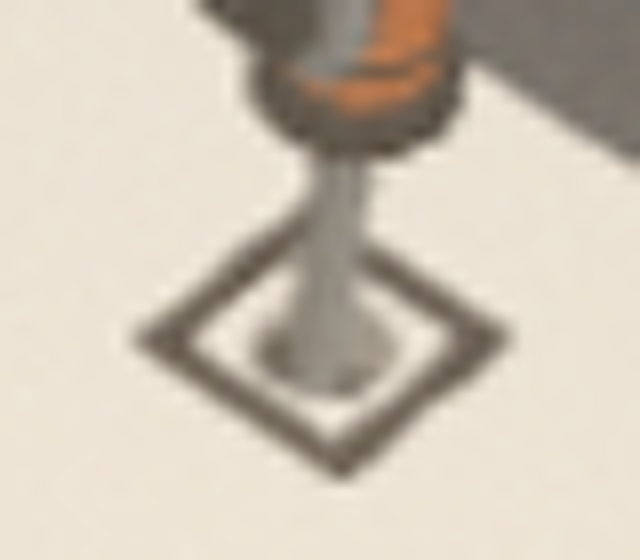

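```bash
python3 -m creep '[[0,0,0,0,0,0.003,0],[0,0,0,0,0,0.003,0],[0,0,0,0,0,0,0],[0,0,0,0,0,0,0],[0,0,0,0,0,0,0]]'; python3 -m creep '[[0,0,0,0,0,0.002,0],[0,0,0,0,0,0,0],[0,0,0,0,0,0,0],[0,0,0,0,0,0,0]]'; python3 -m creep '[[0,0,0,0,0,0.002,0],[0,0,0,0,0,0,0],[0,0,0,0,0,0,0],[0,0,0,0,0,0,0]]'
```

```text
time: 19.35
tool_pos: [0.5662, 0.0855, 0.138]
tool_rot: [0.0, 0.999, 0.037, 0.0]
contact_force: [0.1, -0.3, 0.1]
gripper_width: 0.216
time: 19.68
tool_pos: [0.5663, 0.0855, 0.1361]
tool_rot: [0.0, 0.999, 0.037, 0.0]
contact_force: [0.3, 0.7, 1.7]
gripper_width: 0.218
time: 20.02
tool_pos: [0.5662, 0.0855, 0.134]
tool_rot: [0.0, 0.999, 0.037, 0.0]
contact_force: [0.0, -0.5, 2.7]
gripper_width: 0.217
```

```bash
python3 -m creep '[[0,0,0,0,0,0.002,0],[0,0,0,0,0,0,0],[0,0,0,0,0,0,0],[0,0,0,0,0,0,0]]'; python3 -m creep '[[0,0,0,0,0,0.001,0],[0,0,0,0,0,0,0],[0,0,0,0,0,0,0],[0,0,0,0,0,0,0]]'; python3 -m creep '[[0,0,0,0,0,0.001,0],[0,0,0,0,0,0,0],[0,0,0,0,0,0,0],[0,0,0,0,0,0,0]]'
```

```text
time: 20.35
tool_pos: [0.5663, 0.0855, 0.132]
tool_rot: [0.0, 0.999, 0.037, 0.0]
contact_force: [-0.1, -0.1, 4.5]
gripper_width: 0.216
time: 20.68
tool_pos: [0.5665, 0.0855, 0.1318]
tool_rot: [0.0, 0.999, 0.037, 0.0]
contact_force: [-1.8, 1.0, 6.9]
gripper_width: 0.215
time: 21.02
tool_pos: [0.5668, 0.0855, 0.1318]
tool_rot: [0.0, 0.999, 0.037, 0.001]
contact_force: [-2.0, -0.0, 10.9]
gripper_width: 0.22
```

```bash
python3 -m creep '[[0,0,0,0,0,0,0],[0,0,0,0,0,0,0],[0,0,0,0,0,0,0],[0,0,0,0,0,0,0],[0,0,0,0,0,0,0],[0,0,0,0,0,0,0],[0,0,0,0,0,0,0],[0,0,0,0,0,0,0]]'
python3 -c "
from h import *
f=manip.grab_frame('scene');cv2.imwrite('pics/s17.png',f)
crop(f,230,120,430,270,4,'s17c.png');print(manip.state()['contact_force'],manip.state()['tool_pos'])"
```

```text
time: 21.68
tool_pos: [0.5668, 0.0856, 0.1318]
tool_rot: [0.0, 0.999, 0.037, 0.001]
contact_force: [-2.0, -0.9, 10.4]
gripper_width: 0.216
[-1.85070949  0.20655393 10.04009015] [0.56676161 0.08555703 0.13173116]
```

View pics/s17c.png

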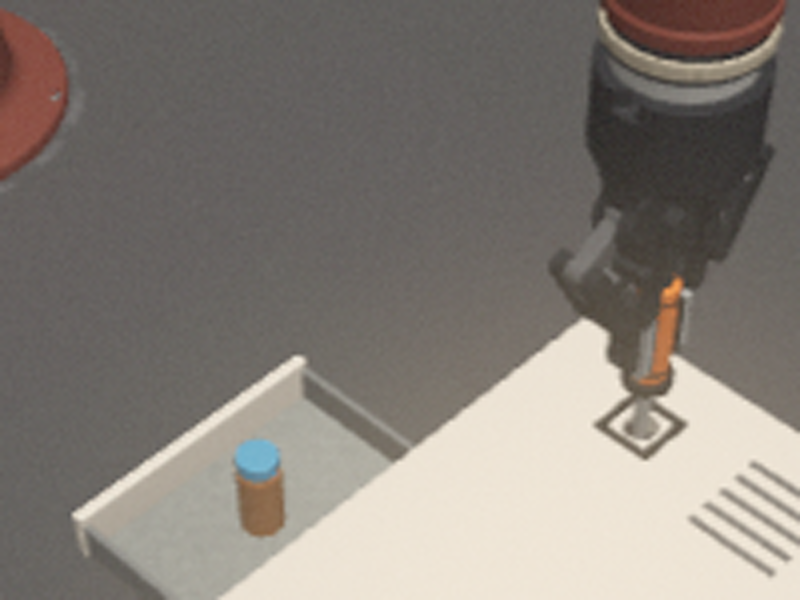

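View pics/s17.png

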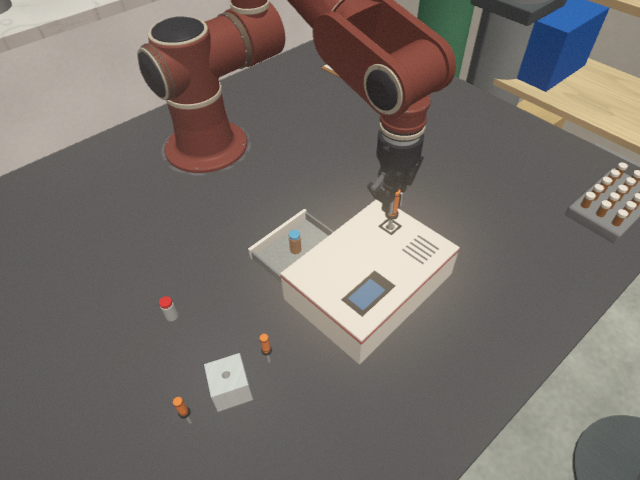

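```bash
python3 -c "
from plant import manip
print(manip.job_done())"
```

```text
the job is handed in; nothing more can be done
None
```

The job is done and handed in at about 22 s of the 59 s allowed. `job_done()` gave no verdict.

- **Vial:** the amber vial stands upright on the floor of the open drawer and has been let go. The last scene picture shows it there.
- **Drawer:** still open, and it looks the same as at the start.
- **Stylus:** I took it from the stand and put its tip down through the hole. The gripper still holds it, with the opening steady at about 0.22.
- **Button:** the push force rose from about 1.7 N at first contact to 4.5 N. The tool then stopped at a height of 131.8 mm while the force climbed to about 10 N, which fits the hard stop. The force stayed at about 10 N over the following 0.7 s.
- **Bystanders:** the red-capped vial is where it was in the last scene picture. The arm passed well clear of the white beaker, which was in place in the earlier pictures but is hidden behind the arm in the last one.

Two checks were less than perfect:

- **Stylus tilt:** it sits tilted by about 2–3° in the grip. I moved the tip by 1.5 mm before lowering it, and nothing touched the rim on the way in.
- **Camera disagreement:** the two cameras differed by a few mm: about 2–4 mm on most points, and about 7 mm on the drawer front edge. I used the average for the target points, and the scene camera alone for lining the tip up with the hole.

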